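Lay out a stacked tea set with its warmer

ROBOT

A 6-joint arm with a two-finger parallel gripper is mounted at the origin on a cart in front of the work surface, level with it; the furniture and walls round the work are solid. World frame = base frame: x ahead of the robot, y to its left, z up, the work surface at z = 0. Lengths are in mm, angles in rad, forces in N, time in s.
With the tool pointing down it reaches from about 325 to 1000 mm from the base axis. Payload 5.1 kg.
Tool frame: the origin (TCP) lies at the very end of the fingers, on their centre line; the grasp point (between the pads) lies env.hold_point_z behind it (env.hold_point_z is the distance from the TCP to the grasp point, in mm); z points along the fingers, y is the line along which they close (so a half turn about z gives the same grasp; the last joint's range is limited). The gripper opens to 85 mm and grips with 20 to 120 N. Pads are 22 mm wide; open, the fingers measure 114 mm over their backs; the gripper's body (76 mm by 85 mm) begins 54 mm behind the grasp point. The pads swing forward as they close: fully open they stand 13 mm farther back than shut.
Start: joints at [-1.227, 0.124, 1.65, -0, 1.367, -0.083], TCP at [269.041, -591.694, 231.322] pointing down, gripper open.
Joint ranges: [-2.61, 2.61], [-1.02, 2.33], [0.03, 2.71], [-1.35, 4.49], [0.32, 2.68], [-2.91, 2.91]. Speed limits (rad/s): [2.57, 2.57, 3.14, 3.14, 3.14, 3.14].

INTERFACE

Orientations are given as a unit quaternion [w, x, y, z].
In Python, from rig import env gives the robot as it stands.
- The arm moves only by the tool play_rows, never from a script. Its argument "rows" is a list that holds one entry, the list of rows, each a list of 7 numbers: the shift along the tool's x, y, z in m, then the turn, a rotation vector about the tool's x, y, z in degrees, then the closure, from 0 (fully open) to 1 (shut). In form: [[[x, y, z, ax, ay, az, hand], ...]]. A call has 1 to 10 rows; each row is the pose to reach, as a shift and turn from the pose commanded when the call began, along the tool's axes at that moment; what a row does not reach only later rows make up. A row lasts 1/10 s, in which the tool goes at most 50 mm and 8.59 degrees, less where a joint would pass 70% of its speed; a pose out of reach is approached as far as the arm can. A call with a gripper value outside its range is refused whole. The fingers move at their own pace and stop on an object; "newtons" is the grip in N (left out, the last holds). Time passes only in rows, so rows that repeat a pose let the fingers close. It gives the time, the measured TCP pose, the force, the opening and the grip force at its end, in the units of the state.
- env.get_obs(): the state, without advancing time (a new reading comes with each control period).
- env.get_image(name): name is "scene" or "top"; returns a dict with "image" (420x560x3 uint8, red, green, blue), "fx", "fy", "cx", "cy" (pixels), "R" (3x3) and "t" (3): a world point X has camera coordinates R X + t. Camera axes: x right, y down, z forward; pixel columns grow to the right and rows downward; lengths in mm; the calibration is good to about 2 mm. A picture is of the moment at which its call begins. There is no depth.
- env.close_job(): hands the job in; it is judged then, once.
The state is a dict: "time": time; "joint_positions": joint angles; "joint_vel": joint speeds; "effort": joint torques, N m; "tcp_pos": TCP position; "eef_rot": TCP orientation; "contact_force": force on the tool from outside, world axes, zero at the start; "moment": the same for the moment, N m; "width": finger opening in mm; "finger_force": force on a finger pad.
Only numpy, scipy, OpenCV 4.12 (cv2) and the standard library are available. Lean on these libraries where they do the work, as an engineer would, in place of code of your own. Each camera call takes 0.05 s, during which the arm holds its last target. There are 200 camera calls.

TASK

The tea set has been put down as a stack: mug, pot on the mug, infuser in the pot. Lay it out for tea: the tealight goes inside the lip on the base of the warmer and the pot on the warmer's bars above it, the infuser hangs in the drip bowl, and the mug stands in the middle of the saucer. Lower them gently into place without dropping them, keep the mug and pot upright, and leave the timer and the match box where they are.

Things in the scene. Friction and masses are not known exactly. Their poses are not given: they have to be found in the camera images.
- mug: White mug, 64 mm across the rim, 51 mm high, hollow, right way up, lowest of the stack. Origin at underside height, 13.5 mm off the bowl's axis (axis at x = 0, y = +13.5 mm of this frame); handle along -y, to 46 mm from the origin; z up. The bowl narrows to a foot 45 mm across. Grip it from above across the rim along x, clear of the handle.
- mug_center (a point): Centre of the mug's underside, on the axis of its bowl (same axes as the mug).
- pot: Blue lidless tea pot; spout along +x (to 67 mm), loop handle along -x (to 62 mm). Origin on the axis at its lowest point, z up. A foot boss 33 mm across stands 6 mm below the flat base (72 mm across, at z = 6). At z = 34 to 72 mm is a straight collar 60 mm across, mouth 52 mm: grip it from above along y. It starts on the mug's rim, boss in the mug's mouth, origin 44 mm above the mug's.
- infuser: Steel tea infuser: round-bottomed basket (46 mm across, 32 mm deep) under a round cap 59 mm across with an upright knob. Origin on the axis at the basket's bottom, z up. The cap rests on small nubs at z = 32 mm; knob 18 mm thick from z = 50 to 66 mm on a thinner neck. It starts hanging in the pot's mouth, cap on the pot's rim.
- tealight: Tealight candle in a metal cup, 38 mm across, 16 mm high, standing on the worktop. Origin at the centre of its underside, z up.
- warmer: Steel tea warmer, fixed: base plate 116 x 84 x 4 mm with a round lip in the middle (51 mm inside, 2.5 mm high) for the tealight; two bars 8 mm thick along x at y = -27 and +27 mm, tops at z = 50 mm, gap 46 mm, legs at x = -44 and +44 mm. Ends open: fingers that close along x fit between. Origin at underside centre. Seated: tealight's origin at z = 4, pot's at z = 44 mm.
- drip_bowl: Small blue bowl, fixed, 60 mm across, 46 mm high, mouth 52 mm across, for the infuser to drip into. Origin at the centre of its underside, z up. Seated, the infuser's basket is inside and its cap lies on the rim: the infuser's origin is 14 mm above this origin.
- saucer: White saucer, fixed, 112 mm across, rim 13 mm high; its flat middle, 64 mm across, is 5 mm above the worktop. Origin at the centre of its underside, z up.
- timer: Bystander: red and cream wind-up kitchen timer, 62 mm across, 50 mm high, loose. Origin at the centre of its underside.
- match_box: Bystander: match box 56 x 37 x 17 mm lying flat, loose. Origin at the centre of its underside.
There are look-alikes about, which are no part of the job. Leave any purple look-alike of the infuser alone.

How it is judged (in metres and radians):
At the end, for the whole second after the job is handed in: Released, at rest, upright and seated (height within 3.5 mm): tealight within 9 mm of the warmer's centre on its base, pot on the bars within 13 mm of it, infuser within 8 mm of the drip bowl's centre, mug's axis within 12 mm of the saucer's; timer and match box moved under 20 mm (horizontal distance between tealight and warmer below 0.009 m and z of tealight in the frame of warmer between 0.0005 and 0.0075 m and angle between each of tealight, pot, infuser, mug_center's own z axis and vertical below 0.1 rad and horizontal distance between pot and warmer below 0.013 m and z of pot in the frame of warmer between 0.0405 and 0.0475 m and horizontal distance between infuser and drip_bowl below 0.008 m and z of infuser in the frame of drip_bowl between 0.0105 and 0.0175 m and horizontal distance between mug_center and saucer below 0.012 m and z of mug_center in the frame of saucer between 0.0015 and 0.0085 m and linear speed of each of tealight, pot, infuser, mug below 0.02 m/s and angular speed of each of tealight, pot, infuser, mug below 0.3 rad/s and distance of each of timer, match_box from where it was at the start of the episode below 0.02 m); the robot touches nothing.
It fails at once if the pot is tipped over or turned more than 0.5 rad from upright (angle between pot's own z axis and vertical above 0.5 rad).
It fails at once if the mug is tipped over or turned more than 0.5 rad from upright (angle between mug's own z axis and vertical above 0.5 rad).
It fails at once if the tealight, pot, infuser or mug is dropped onto its place (faster than 0.35 m/s in the last 40 mm above it) ((horizontal distance between tealight and warmer below 0.025 m and z of tealight in the frame of warmer below 0.044 m and linear speed of tealight above 0.35 m/s) or (horizontal distance between pot and warmer below 0.025 m and z of pot in the frame of warmer below 0.084 m and linear speed of pot above 0.35 m/s) or (horizontal distance between infuser and drip_bowl below 0.025 m and z of infuser in the frame of drip_bowl below 0.054 m and linear speed of infuser above 0.35 m/s) or (horizontal distance between mug_center and saucer below 0.025 m and z of mug_center in the frame of saucer below 0.045 m and linear speed of mug above 0.35 m/s)).
It fails at once if the timer or the match box is pushed more than 20 mm from where it stood (distance of any of timer, match_box from where it was at the start of the episode above 0.02 m).
It also fails if it takes over 122 s, if anything falls off the work surface, if the arm or the gripper's body presses on something with over 40 N, if the wrist force passes 120 N, or if a joint passes its speed limit or range.

## Working session

There is one attempt and no reset: what is moved stays moved. The work goes in short steps, Python scripts to look and compute and a tool call to move; the robot and the scene stay as the last step left them, time stands still between calls to the robot, and variables do not carry over. Pictures are saved under pics/ and viewed, at most 17 in all, crops included, and the job is handed in when it is done.

Besides the shell and the picture viewer there is one more tool, called as name(argument=value, ...), one argument or row to a line, values as JSON. play_rows: Moves the arm, as the interface text tells. Its arguments: {"type":"object","properties":{"rows":{"type":"array","items":{"type":"array","items":{"type":"array","items":{"type":"number"}}}},"newtons":{"type":"number"}},"required":["rows"]}

```bash
ls; mkdir -p pics
cat > h.py <<'E'
import numpy as np, cv2
from rig import env
def cam(n,save=None):
    d=env.get_image(n); 
    if save: cv2.imwrite('pics/'+save,cv2.cvtColor(d['image'],cv2.COLOR_RGB2BGR))
    return d
def plane(d,u,v,z):
    R=np.array(d['R']);t=np.array(d['t']).ravel()
    r=R.T@np.array([(u-d['cx'])/d['fx'],(v-d['cy'])/d['fy'],1]);c=-R.T@t
    return c+r*(z-c[2])/r[2]
def proj(d,X):
    p=np.array(d['R'])@np.array(X,float)+np.array(d['t']).ravel()
    return d['fx']*p[0]/p[2]+d['cx'],d['fy']*p[1]/p[2]+d['cy']
E
python3 - <<'E'
from h import *
for n in('scene','top'):
    d=cam(n,n+'0.png'); R=np.array(d['R']);print(n,d['fx'],-R.T@np.array(d['t']).ravel(),R.round(3).tolist())
print(env.hold_point_z,env.get_obs())
E
```

```text
pics
scene 542.1426890221697 [ 548.51499012 -567.56002056  954.23923562] [[0.996, 0.094, 0.001], [0.079, -0.827, -0.557], [-0.051, 0.555, -0.831]]
top 414.7359257082264 [ 315.66566708   14.93279072 1035.68516668] [[0.024, -1.0, 0.006], [-0.979, -0.024, -0.202], [0.202, -0.001, -0.979]]
18.700000000000003 {'time': 0.1, 'joint_positions': array([-1.22660353e+00,  1.24446753e-01,  1.65157561e+00, -1.67802103e-05,
        1.36751826e+00, -8.26062637e-02]), 'joint_vel': array([-0.00118571, -0.00266747, -0.00376455, -0.00154834,  0.00119581,
       -0.00015649]), 'effort': array([ 1.56584442e-04, -4.24928999e+01, -3.66654789e+01, -1.49362677e-04,
        3.89035602e-03,  6.22027059e-06]), 'tcp_pos': array([ 268.84498124, -591.1660367 ,  230.14894878]), 'eef_rot': array([-9.64593351e-04,  9.77315775e-01,  2.11785097e-01, -1.35173163e-04]), 'contact_force': array([-0.07683134, -0.94919452,  1.02592183]), 'moment': array([-0.007519  , -0.04521276, -0.01857559]), 'finger_force': 0.0, 'width': 85.05653122896976}
```

View pics/scene0.png

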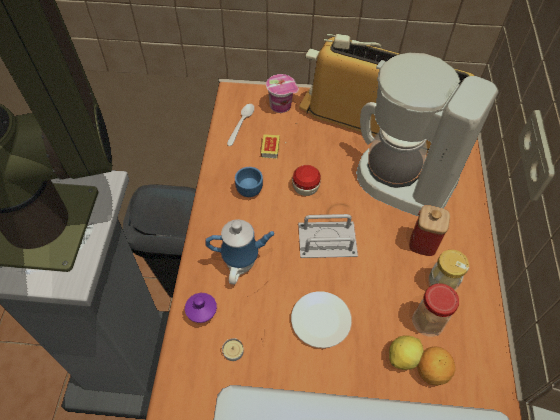

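View pics/top0.png

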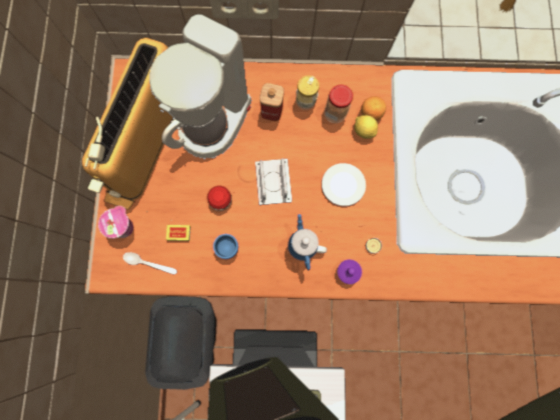

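The views show:
- Stack: pot at scene (238,245) / top (304,243), with the steel infuser's knob at (236,226) and the mug handle at (236,271).
- Possible mix-ups: the purple infuser look-alike at scene (201,307), which I leave alone. The blue drip bowl at (249,182) resembles the pot in colour. The tealight at (233,349) could be confused with the jars.
- Other targets: warmer (328,236), saucer (321,319), timer (306,178), match box (270,146).

```bash
cat > m.py <<'E'
from h import *
def blob(d,box,f):
    im=d['image'].astype(int);hsv=cv2.cvtColor(d['image'],cv2.COLOR_RGB2HSV).astype(int)
    m=f(hsv).astype(np.uint8)*255
    k=np.zeros_like(m);x0,y0,x1,y1=box;k[y0:y1,x0:x1]=m[y0:y1,x0:x1]
    c=max(cv2.findContours(k,cv2.RETR_EXTERNAL,cv2.CHAIN_APPROX_NONE)[0],key=cv2.contourArea)
    return c
blue=lambda h:(h[...,0]>95)&(h[...,0]<125)&(h[...,1]>90)
pale=lambda h:(h[...,1]<90)&(h[...,2]>90)
def fitc(d,c,z):  # contour -> plane points -> min circle
    h=cv2.convexHull(c)[:,0]
    p=np.array([plane(d,u,v,z)[:2] for u,v in h],np.float32)
    (x,y),r=cv2.minEnclosingCircle(p);return (round(x,1),round(y,1),round(2*r,1))
E
python3 - <<'E'
from m import *
B={'scene':dict(bowl=(232,165,268,200),saucer=(280,285,362,355),tea=(218,335,248,362),cap=(218,216,258,248),warm=(290,205,365,265)),
 'top':dict(bowl=(210,232,242,262),saucer=(318,160,370,210),tea=(362,235,386,258),cap=(288,228,322,256),warm=(250,155,296,208))}
for n in B:
    d=cam(n)
    for k,z,f in(('bowl',46,blue),('saucer',13,pale),('tea',16,lambda h:h[...,1]<125),('cap',130,pale)):
        c=blob(d,B[n][k],f); print(n,k,cv2.boundingRect(c),fitc(d,c,z))
    c=blob(d,B[n]['warm'],pale);r=cv2.minAreaRect(np.array([plane(d,u,v,4)[:2] for u,v in c[:,0]],np.float32));print('warm',r)
    im=cv2.cvtColor(d['image'],cv2.COLOR_RGB2BGR)
    if n=='scene':
        a=cv2.resize(im[140:370,180:370],None,fx=3.1,fy=2.6*1,interpolation=cv2.INTER_CUBIC)
        cv2.imwrite('pics/crop1.png',cv2.resize(im[190:360,180:380],(800,600*680//600 if 0 else 600),interpolation=cv2.INTER_CUBIC))
    else: cv2.imwrite('pics/crop2.png',cv2.resize(im[150:280,210:390],None,fx=4.4,fy=4.4,interpolation=cv2.INTER_CUBIC))
E
```

```text
scene bowl (236, 168, 26, 29) (430.5, 122.0, 75.6)
scene saucer (291, 291, 61, 57) (599.0, -157.2, 112.8)
scene tea (222, 338, 22, 23) (443.8, -232.2, 42.9)
scene cap (218, 219, 37, 29) (434.4, -61.1, 65.2)
warm ((603.16796875, 31.906307220458984), (116.0741958618164, 103.78256225585938), 7.105720043182373)
top bowl (215, 235, 22, 23) (429.6, 130.5, 54.4)
top saucer (322, 163, 44, 43) (599.9, -158.6, 114.0)
top tea (366, 238, 16, 16) (443.9, -231.2, 41.7)
top cap (290, 228, 32, 28) (431.2, -55.8, 75.5)
warm ((606.1466674804688, 20.97052001953125), (118.64337921142578, 85.06564331054688), 6.99862813949585)
```

View pics/crop1.png

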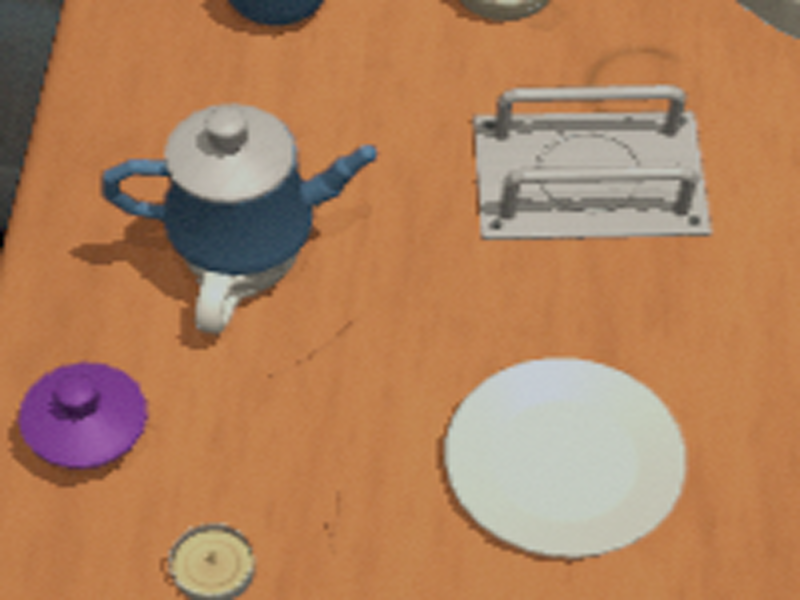

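View pics/crop2.png

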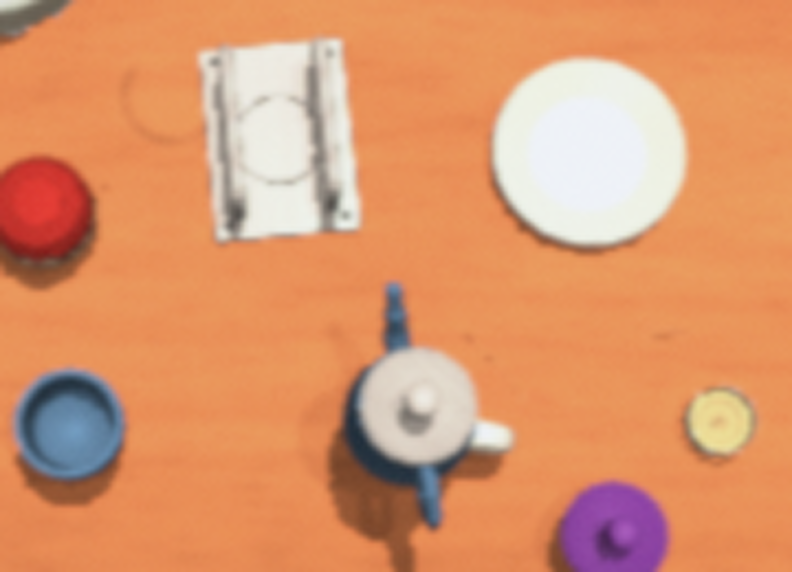

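Crop 1 shows the steel-capped infuser in the pot, pot on the mug, and the purple one apart at crop (83,415). In crop 2 (top view) the cap is centred at (418,407), spout tip (393,288), handle end (432,522), and mug handle (512,438).

```bash
cat >> h.py <<'E'
def tri(ds,us):
    A=np.zeros((3,3));b=np.zeros(3);L=[]
    for d,(u,v) in zip(ds,us):
        R=np.array(d['R']);c=-R.T@np.array(d['t']).ravel();p=plane(d,u,v,0)-c;r=p/np.linalg.norm(p)
        P=np.eye(3)-np.outer(r,r);A+=P;b+=P@c;L.append((c,r))
    X=np.linalg.solve(A,b);return X.round(1),[round(float(np.linalg.norm(np.cross(X-c,r))),1) for c,r in L]
E
python3 - <<'E'
from h import *
s=cam('scene');t=cam('top')
S=lambda x,y:(180+x/4-.4,190+y*170/600-.4)
T=lambda x,y:(210+x/4.4-.4,150+y/4.4-.4)
for n,a,b in(('knob',(228,118),(421,397)),('cap',(231,152),(418,407)),('spout',(370,152),(393,288)),('phandle',(103,185),(432,522)),('mughandle',(212,325),(512,438)),
 ('plate',(590,177),(279.5,140)),('bar1l',(503,97),(336,208)),('tea',(212,562),(720,421))):
    print(n,tri((s,t),(S(*a),T(*b))))
for z in(118,122):print('cap z',z,plane(s,*S(231,152),z),plane(t,*T(418,407),z))
print('warm',plane(s,*S(590,177),4),plane(t,*T(279.5,140),4))
print('corners',[plane(t,*T(*p),4)[:2].round(0) for p in((200,52),(342,40),(358,228),(218,240))],[plane(s,*S(*p),4)[:2].round(0) for p in((475,120),(694,115),(710,236),(482,238))])
print('bowl',plane(t,*T(69,424),46),plane(s,249,180,46))
print('lip',plane(t,*T(281,140),6),plane(s,*S(590,174),6))
E
```

```text
knob (array([435.3, -52.1, 152.7]), [0.0, 0.0])
cap (array([434.7, -52.9, 121.7]), [0.3, 0.3])
spout (array([497.1, -40.3, 111.4]), [0.0, 0.0])
phandle (array([377.1, -63.1,  97.8]), [1.6, 1.6])
mughandle (array([ 429.2, -110.7,   39.6]), [0.0, 0.0])
plate (array([604.7,  20.7,   3.8]), [0.2, 0.2])
bar1l (array([547. ,  -7.2, 115.5]), [9.3, 9.3])
tea (array([ 444.3, -231.1,   14.2]), [0.2, 0.2])
cap z 118 [434.47760146 -50.45937547 118.        ] [434.84974136 -53.30613204 118.        ]
cap z 122 [435.0230788  -52.93283342 122.        ] [434.33024261 -53.00869268 122.        ]
warm [604.49802619  20.47781881   4.        ] [604.89886245  20.79579198   4.        ]
corners [array([658.,  69.]), array([667., -15.]), array([553., -26.]), array([544.,  55.])] [array([543.,  54.]), array([657.,  69.]), array([666., -13.]), array([552., -25.])]
bowl [430.28371226 131.06759073  46.        ] [431.93566678 126.70872375  46.        ]
lip [604.36024849  19.90784344   6.        ] [604.30001057  21.28120785   6.        ]
```

play_rows(
  rows=[
    [[0.035,-0.04,0,0,0,6,0],[0.07,-0.08,0,0,0,12,0],[0.105,-0.12,0,0,0,18,0],[0.14,-0.16,0,0,0,24.46,0],[0.17,-0.195,0,0,0,24.46,0],[0.2,-0.23,0,0,0,24.46,0],[0.23,-0.265,0,0,0,24.46,0],[0.26,-0.295,0,0,0,24.46,0],[0.27,-0.305,0,0,0,24.46,0],[0.27,-0.305,0,0,0,24.46,0]],
  ],
)

```text
time: 1.3
tcp_pos: [389.0, -200.5, 231.5]
eef_rot: [0.0, 1.0, 0.002, 0.0]
contact_force: [0.0, -0.7, -0.5]
width: 86.0
finger_force: 0.0
```

play_rows(
  rows=[
    [[0.012,-0.035,0,0,0,0,0],[0.024,-0.07,0,0,0,0,0],[0.036,-0.105,0,0,0,0,0],[0.046,-0.14,0,0,0,0,0],[0.046,-0.148,0.01,0,0,0,0],[0.046,-0.148,0.02,0,0,0,0],[0.046,-0.148,0.031,0,0,0,0],[0.046,-0.148,0.031,0,0,0,0],[0.046,-0.148,0.031,0,0,0,0]],
  ],
)

```text
time: 2.2
tcp_pos: [434.1, -55.3, 199.6]
eef_rot: [-0.0, 1.0, -0.001, -0.001]
contact_force: [0.3, 0.4, 0.4]
width: 85.2
finger_force: 0.0
```

Run:
```python
from h import *
o=env.get_obs();print(o['tcp_pos'],o['eef_rot'],o['joint_positions'].round(2))
a=cam('scene')['image'][130:290,160:360];b=cam('top')['image'][180:300,240:390]
o=np.hstack([cv2.resize(x,(400,320),interpolation=cv2.INTER_CUBIC) for x in(a,b)]);cv2.imwrite('pics/c3.png',o[...,::-1])
```

```text
[434.09367596 -55.31465386 199.58727484] [-6.45475478e-05  9.99999211e-01 -1.05313848e-03 -6.81263831e-04] [-0.25 -0.35  2.14 -0.    1.36  1.32]
```

View pics/c3.png

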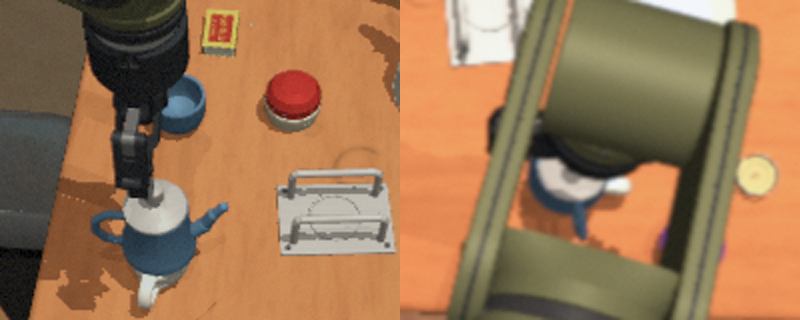

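The gripper is centred above the steel knob (left view (150,185)) and square to it, so I'll descend and grip.

play_rows(
  rows=[
    [[0.001,-0.0025,0.015,0,0,0,0.3],[0.001,-0.0025,0.03,0,0,0,0.3],[0.001,-0.0025,0.045,0,0,0,0.3],[0.001,-0.0025,0.056,0,0,0,0.3],[0.001,-0.0025,0.065,0,0,0,0.3],[0.001,-0.0025,0.065,0,0,0,0.3],[0.001,-0.0025,0.065,0,0,0,1],[0.001,-0.0025,0.065,0,0,0,1],[0.001,-0.0025,0.065,0,0,0,1],[0.001,-0.0025,0.065,0,0,0,1]],
  ],
  newtons=30,
)

```text
time: 3.3
tcp_pos: [436.3, -52.2, 136.3]
eef_rot: [0.0, 1.0, 0.0, 0.001]
contact_force: [-0.5, -0.2, 1.3]
width: 16.7
finger_force: 29.5
```

play_rows(
  rows=[
    [[0,0,0,0,0,0,1],[0,0,0,0,0,0,1],[0,0,0,0,0,0,1],[0,0,0,0,0,0,1]],
  ],
)

```text
time: 3.7
tcp_pos: [436.1, -52.0, 136.1]
eef_rot: [0.0, 1.0, -0.0, 0.001]
contact_force: [0.5, -2.8, 5.2]
width: 16.7
finger_force: 30.0
```

play_rows(
  rows=[
    [[0,0,-0.005,0,0,0,1],[0,0,-0.012,0,0,0,1],[0,0,-0.022,0,0,0,1],[0,0,-0.034,0,0,0,1],[0,0,-0.046,0,0,0,1],[0,0,-0.058,0,0,0,1],[0,0,-0.07,0,0,0,1],[0,0,-0.08,0,0,0,1],[0,0,-0.08,0,0,0,1],[0,0,-0.08,0,0,0,1]],
  ],
)

```text
time: 4.7
tcp_pos: [435.6, -51.8, 215.4]
eef_rot: [0.0, 1.0, -0.0, 0.0]
contact_force: [0.5, -1.2, -1.4]
width: 16.7
finger_force: 29.5
```

Run:
```python
from h import *
a=cam('scene')['image'][130:290,160:360]
cv2.imwrite('pics/c4.png',cv2.resize(a,(600,480),interpolation=cv2.INTER_CUBIC)[...,::-1])
```

```text
(no output)
```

View pics/c4.png

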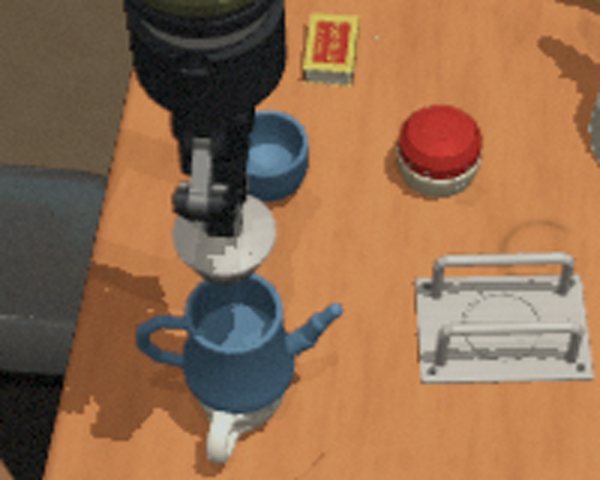

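play_rows(
  rows=[
    [[0,-0.02,0,0,0,0,1],[-0.002,-0.05,0,0,0,0,1],[-0.005,-0.08,0,0,0,0,1],[-0.005,-0.11,0,0,0,0,1],[-0.005,-0.14,0,0,0,0,1],[-0.005,-0.165,0.01,0,0,0,1],[-0.005,-0.183,0.03,0,0,0,1],[-0.005,-0.183,0.05,0,0,0,1],[-0.005,-0.183,0.06,0,0,0,1],[-0.005,-0.183,0.06,0,0,0,1]],
  ],
)

```text
time: 5.75
tcp_pos: [429.0, 130.8, 152.9]
eef_rot: [0.0, 1.0, -0.0, -0.002]
contact_force: [-0.7, -1.1, -0.9]
width: 16.5
finger_force: 29.6
```

Run:
```python
from h import *
o=env.get_obs();print(o['tcp_pos'])
a=cam('scene')['image'][100:220,180:330];b=cam('top')['image'][180:300,170:320]
o=np.hstack([cv2.resize(x,(400,320),interpolation=cv2.INTER_CUBIC) for x in(a,b)]);cv2.imwrite('pics/c5.png',o[...,::-1])
```

```text
[428.99456652 130.84625016 152.87982858]
```

View pics/c5.png

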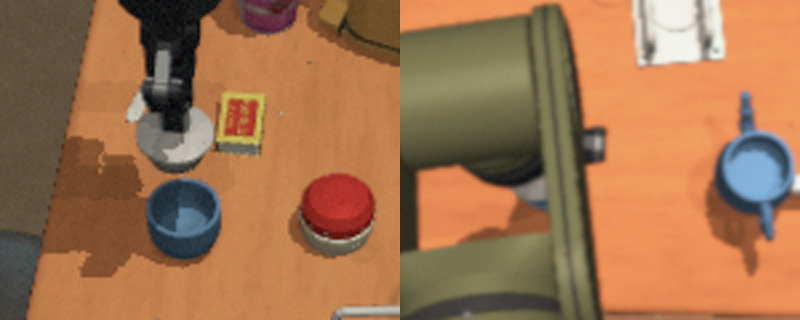

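The infuser hangs level over the bowl (cap at crop (174,137), bowl rim at (184,208)). I'll check the alignment numerically.

Run:
```python
from h import *
d=cam('scene')
for z in(133,137):print(plane(d,180+174/2.667-.4,100+137/2.667-.4,z))
print(plane(d,180+184/2.667-.4,100+206/2.667-.4,46))
```

```text
[426.22569949 131.59521001 133.        ]
[426.82133246 128.1898431  137.        ]
[430.06534818 135.02144844  46.        ]
```

play_rows(
  rows=[
    [[0.0025,-0.0005,0.012,0,0,0,1],[0.0025,-0.0005,0.025,0,0,0,1],[0.0025,-0.0005,0.037,0,0,0,1],[0.0025,-0.0005,0.045,0,0,0,1],[0.0025,-0.0005,0.052,0,0,0,1],[0.0025,-0.0005,0.058,0,0,0,1],[0.0025,-0.0005,0.064,0,0,0,1],[0.0025,-0.0005,0.07,0,0,0,1],[0.0025,-0.0005,0.07,0,0,0,1],[0.0025,-0.0005,0.07,0,0,0,1]],
  ],
)

```text
time: 6.9
tcp_pos: [433.1, 131.7, 85.3]
eef_rot: [0.0, 1.0, -0.0, -0.0]
contact_force: [0.6, 0.1, -2.1]
width: 16.9
finger_force: 29.6
```

play_rows(
  rows=[
    [[0,0,0.004,0,0,0,1],[0,0,0.008,0,0,0,1],[0,0,0.012,0,0,0,1],[0,0,0.015,0,0,0,1],[0,0,0.017,0,0,0,1],[0,0,0.018,0,0,0,1],[0,0,0.018,0,0,0,1]],
  ],
)

```text
time: 7.6
tcp_pos: [433.0, 131.7, 67.2]
eef_rot: [0.0, 1.0, -0.0, -0.0]
contact_force: [0.5, 0.3, -1.2]
width: 16.3
finger_force: 29.6
```

play_rows(
  rows=[
    [[0,0,0.001,0,0,0,1],[0,0,0.002,0,0,0,1],[0,0,0.002,0,0,0,1],[0,0,0.002,0,0,0,1]],
  ],
)

```text
time: 8.0
tcp_pos: [433.5, 131.8, 66.0]
eef_rot: [-0.0, 1.0, -0.0, 0.0]
contact_force: [-1.5, -1.1, 4.3]
width: 16.2
finger_force: 30.4
```

play_rows(
  rows=[
    [[0,0,0.001,0,0,0,0.7],[0,0,0.001,0,0,0,0.6],[0,0,0,0,0,0,0.5],[0,0,0,0,0,0,0.4],[0,0,-0.02,0,0,0,0.4],[0,0,-0.05,0,0,0,0.4],[0,0,-0.09,0,0,0,0.2],[0,0,-0.12,0,0,0,0],[0,0.03,-0.12,0,0,0,0],[0,0.07,-0.12,0,0,0,0]],
  ],
)

```text
time: 9.0
tcp_pos: [434.0, 61.9, 187.2]
eef_rot: [-0.0, 1.0, 0.002, 0.002]
contact_force: [0.7, 0.0, -1.0]
width: 85.3
finger_force: 0.0
```

play_rows(
  rows=[
    [[0,0.04,0,0,0,-8,0],[0,0.08,0,0,0,-16,0],[0,0.12,0,0,0,-24,0],[0.003,0.16,0,0,0,-32,0],[0.005,0.2,0,0,0,-40,0],[0.01,0.24,0,0,0,-48,0],[0.012,0.27,0,0,0,-56,0],[0.012,0.293,0,0,0,-64,0],[0.012,0.293,0,0,0,-72,0],[0.012,0.293,0,0,0,-80,0]],
  ],
)

```text
time: 10.0
tcp_pos: [444.8, -232.2, 185.0]
eef_rot: [-0.0, 0.765, 0.644, -0.0]
contact_force: [-0.2, 0.2, 0.3]
width: 85.3
finger_force: 0.0
```

Run:
```python
from h import *
o=env.get_obs();print(o['tcp_pos'],o['eef_rot'],o['joint_positions'].round(2))
d=cam('scene');im=d['image']
a=im[150:220,220:300];b=im[300:370,200:280]
o=np.hstack([cv2.resize(x,(400,350),interpolation=cv2.INTER_CUBIC) for x in(a,b)]);cv2.imwrite('pics/c6.png',o[...,::-1])
```

```text
[ 444.83300708 -232.21184899  185.01360076] [-2.90789513e-04  7.64769174e-01  6.44304293e-01 -6.13648652e-05] [-0.59 -0.18  2.02  0.    1.29 -0.42]
```

View pics/c6.png

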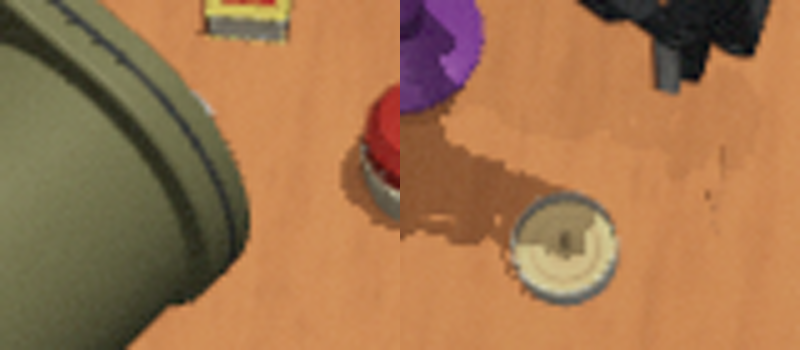

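play_rows(
  rows=[
    [[0.001,-0.001,0.03,0,0,0,0.3],[0.001,-0.001,0.06,0,0,0,0.3],[0.001,-0.001,0.09,0,0,0,0.3],[0.001,-0.001,0.12,0,0,0,0.3],[0.001,-0.001,0.145,0,0,0,0.3],[0.001,-0.001,0.163,0,0,0,0.3],[0.001,-0.001,0.175,0,0,0,0.3],[0.001,-0.001,0.182,0,0,0,0.3],[0.001,-0.001,0.182,0,0,0,0.3],[0.001,-0.001,0.182,0,0,0,0.35]],
  ],
)

```text
time: 11.05
tcp_pos: [444.9, -230.5, 4.1]
eef_rot: [0.001, 0.766, 0.643, 0.0]
contact_force: [0.8, -0.1, 0.7]
width: 55.5
finger_force: 0.0
```

play_rows(
  rows=[
    [[0,0,0,0,0,0,0.5],[0,0,0,0,0,0,0.6],[0,0,0,0,0,0,0.8],[0,0,0,0,0,0,1],[0,0,0,0,0,0,1],[0,0,0,0,0,0,1],[0,0,0,0,0,0,1]],
  ],
)

```text
time: 11.75
tcp_pos: [445.2, -230.8, 4.7]
eef_rot: [0.001, 0.766, 0.643, 0.0]
contact_force: [0.1, 0.6, 5.7]
width: 36.2
finger_force: 30.2
```

play_rows(
  rows=[
    [[0,0,-0.008,0,0,0,1],[0,0,-0.025,0,0,0,1],[0,0,-0.045,0,0,0,1],[0,0,-0.07,0,0,0,1],[0,0,-0.095,0,0,0,1],[0,0,-0.12,0,0,0,1],[0.025,0.01,-0.135,0,0,-4,1],[0.05,0.02,-0.135,0,0,-8,1],[0.075,0.03,-0.135,0,0,-12,1],[0.1,0.041,-0.135,0,0,-17,1]],
  ],
)

```text
time: 12.75
tcp_pos: [502.2, -137.8, 138.8]
eef_rot: [0.0, 0.662, 0.75, 0.0]
contact_force: [0.6, -0.3, -0.8]
width: 36.2
finger_force: 30.1
```

```bash
cat >> h.py <<'E'
from scipy.spatial.transform import Rotation as Ro
def st(tx=None,ty=None,tz=None):
    o=env.get_obs();w,x,y,z=o['eef_rot'];R=Ro.from_quat([x,y,z,w]);p=o['tcp_pos']
    M=R.as_matrix();print('tcp',p.round(1),'psi',round(np.degrees(np.arctan2(M[1,0],M[0,0])),1),'w',round(o['width'],1),'t',o['time'])
    if tx is not None: print('shift tool',(M.T@(np.array([tx,ty,tz])-p)).round(1))
E
python3 -c "
from h import *
st(604.7,20.6,140)"
```

```text
tcp [ 502.2 -137.8  138.8] psi 97.2 w 36.2 t 12.75
shift tool [144.4 121.5  -1.2]
```

play_rows(
  rows=[
    [[0.02,0.017,0,0,0,0,1],[0.045,0.038,0,0,0,0,1],[0.07,0.059,0,0,0,0,1],[0.095,0.08,0,0,0,0,1],[0.12,0.101,0,0,0,0,1],[0.138,0.116,0,0,0,0,1],[0.1445,0.1215,0,0,0,0,1],[0.1445,0.1215,0,0,0,0,1],[0.1445,0.1215,0,0,0,0,1]],
  ],
)

```text
time: 13.65
tcp_pos: [604.4, 18.8, 138.1]
eef_rot: [-0.0, 0.663, 0.749, -0.0]
contact_force: [-1.0, 0.7, -0.7]
width: 36.4
finger_force: 30.1
```

Run:
```python
from h import *
st(604.7,20.6,60)
a=cam('scene')['image'][140:280,260:400];b=cam('top')['image'][140:260,190:310]
o=np.hstack([cv2.resize(x,(400,400),interpolation=cv2.INTER_CUBIC) for x in(a,b)]);cv2.imwrite('pics/c7.png',o[...,::-1])
```

```text
tcp [604.4  18.8 138.1] psi 97.0 w 36.4 t 13.65
shift tool [ 1.8  0.6 78.1]
```

View pics/c7.png

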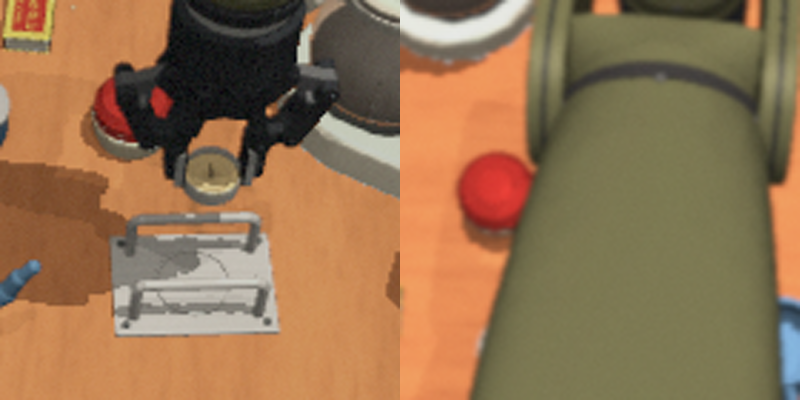

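play_rows(
  rows=[
    [[0.0018,0.0006,0.018,0,0,0,1],[0.0018,0.0006,0.036,0,0,0,1],[0.0018,0.0006,0.054,0,0,0,1],[0.0018,0.0006,0.072,0,0,0,1],[0.0018,0.0006,0.088,0,0,0,1],[0.0018,0.0006,0.1,0,0,0,1],[0.0018,0.0006,0.11,0,0,0,1],[0.0018,0.0006,0.118,0,0,0,1],[0.0018,0.0006,0.118,0,0,0,1],[0.0018,0.0006,0.118,0,0,0,1]],
  ],
)

```text
time: 14.75
tcp_pos: [605.7, 21.3, 20.7]
eef_rot: [0.0, 0.663, 0.749, 0.0]
contact_force: [-0.8, -0.9, -0.1]
width: 36.7
finger_force: 30.1
```

```bash
python3 -c "
from h import *
st(604.7,20.6,8.5)"
```

```text
tcp [605.7  21.3  20.7] psi 97.0 w 36.7 t 14.75
shift tool [-0.6 -1.1 12.2]
```

play_rows(
  rows=[
    [[0,-0.0005,0.004,0,0,0,1],[0,-0.0005,0.008,0,0,0,1],[0,-0.0005,0.01,0,0,0,1],[0,-0.0005,0.0115,0,0,0,1],[0,-0.0005,0.0125,0,0,0,1],[0,-0.0005,0.0125,0,0,0,1],[0,-0.0005,0.0125,0,0,0,1]],
  ],
)

```text
time: 15.45
tcp_pos: [605.1, 21.2, 8.8]
eef_rot: [-0.0, 0.663, 0.749, -0.0]
contact_force: [-3.6, -0.2, 5.7]
width: 36.4
finger_force: 30.5
```

play_rows(
  rows=[
    [[0,0,0,0,0,0,0.55],[0,0,0,0,0,0,0.5],[0,0,0,0,0,0,0.4],[0,0,0,0,0,0,0.35],[0,0,-0.01,0,0,0,0.35],[0,0,-0.04,0,0,0,0.35],[0,0,-0.08,0,0,0,0.35],[0,0,-0.12,0,0,0,0.35],[0,0,-0.16,0,0,0,0],[0,0,-0.2,0,0,0,0]],
  ],
)

```text
time: 16.45
tcp_pos: [604.7, 21.3, 210.3]
eef_rot: [0.0, 0.663, 0.749, 0.0]
contact_force: [1.0, 0.5, -0.2]
width: 81.9
finger_force: 0.0
```

```bash
python3 -c "
from h import *
st(437,-52.2,200)"
```

```text
tcp [604.7  21.3 210.3] psi 97.0 w 81.9 t 16.45
shift tool [ -52.5 -175.4   10.2]
```

play_rows(
  rows=[
    [[-0.005,-0.02,0,0,0,8.5,0],[-0.013,-0.04,0,0,0,17,0],[-0.02,-0.065,0,0,0,25.5,0],[-0.026,-0.09,0,0,0,34,0],[-0.034,-0.115,0,0,0,42.5,0],[-0.042,-0.14,0,0,0,51,0],[-0.05,-0.165,0,0,0,59.5,0],[-0.0525,-0.177,0,0,0,68,0],[-0.0525,-0.177,0,0,0,76.5,0],[-0.0525,-0.177,0,0,0,85,0]],
  ],
)

```text
time: 17.45
tcp_pos: [435.3, -52.6, 208.7]
eef_rot: [0.0, 0.995, 0.101, 0.001]
contact_force: [-1.1, -0.5, 0.1]
width: 85.7
finger_force: 0.0
```

Run:
```python
from h import *
st(435,-52.5,96)
im=cam('scene')['image'];t=cam('top')['image']
a=im[190:290,180:280];b=im[200:270,290:370];
o=np.hstack([cv2.resize(x,(400,400),interpolation=cv2.INTER_CUBIC) for x in(a,b)]);cv2.imwrite('pics/c8.png',o[...,::-1])
c=t[225:275,190:330];cv2.imwrite('pics/c8t.png',cv2.resize(c,None,fx=4,fy=4)[...,::-1])
```

```text
tcp [435.3 -52.6 208.7] psi 11.6 w 85.7 t 17.45
shift tool [ -0.4  -0.3 112.7]
```

View pics/c8.png

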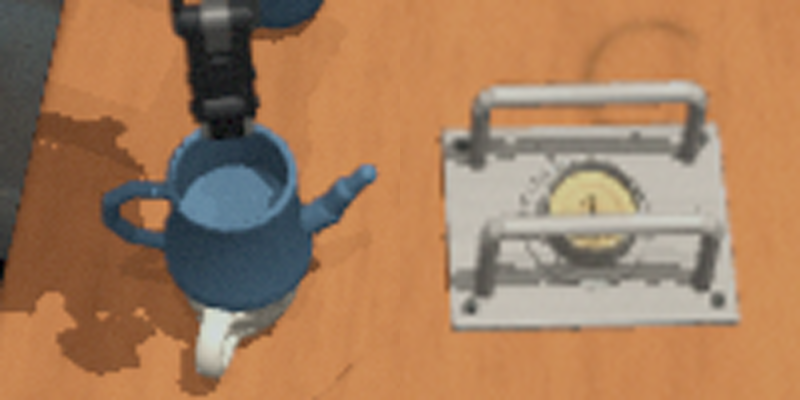

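Tealight is centred inside the lip; pot is upright on the mug. I'll descend around the collar and grip.

play_rows(
  rows=[
    [[0,0,0.025,0,0,0,0],[0,0,0.05,0,0,0,0],[0,0,0.07,0,0,0,0],[0,0,0.09,0,0,0,0],[0,0,0.105,0,0,0,0],[0,0,0.118,0,0,0,0],[0,0,0.128,0,0,0,0],[0,0,0.128,0,0,0,0],[0,0,0.128,0,0,0,0.2],[0,0,0.128,0,0,0,0.25]],
  ],
)

```text
time: 18.55
tcp_pos: [436.4, -52.6, 80.8]
eef_rot: [0.0, 0.995, 0.105, 0.001]
contact_force: [0.2, -0.1, -0.1]
width: 63.9
finger_force: 0.0
```

play_rows(
  rows=[
    [[0,0,0,0,0,0,0.3],[0,0,0,0,0,0,0.35],[0,0,0,0,0,0,0.5],[0,0,0,0,0,0,1],[0,0,0,0,0,0,1],[0,0,0,0,0,0,1]],
  ],
  newtons=45,
)

```text
time: 19.15
tcp_pos: [436.4, -52.6, 80.9]
eef_rot: [0.0, 0.995, 0.104, 0.001]
contact_force: [-0.4, 1.0, 5.7]
width: 59.4
finger_force: 47.9
```

play_rows(
  rows=[
    [[0,0,-0.004,0,0,0,1],[0,0,-0.01,0,0,0,1],[0,0,-0.018,0,0,0,1],[0,0,-0.028,0,0,0,1],[0,0,-0.038,0,0,0,1],[0,0,-0.048,0,0,0,1],[0,0,-0.06,0,0,0,1],[0,0,-0.075,0,0,0,1],[0,0,-0.085,0,0,0,1],[0,0,-0.085,0,0,0,1]],
  ],
)

```text
time: 20.15
tcp_pos: [436.9, -52.7, 167.2]
eef_rot: [0.001, 0.995, 0.104, 0.002]
contact_force: [0.3, 0.7, -2.7]
width: 59.2
finger_force: 48.8
```

Run:
```python
from h import *
st(606,21,166)
a=cam('scene')['image'][150:290,160:330]
cv2.imwrite('pics/c9.png',cv2.resize(a,None,fx=3,fy=3,interpolation=cv2.INTER_CUBIC)[...,::-1])
```

```text
tcp [436.9 -52.7 167.2] psi 12.0 w 59.2 t 20.15
shift tool [180.7 -37.    1.8]
```

View pics/c9.png

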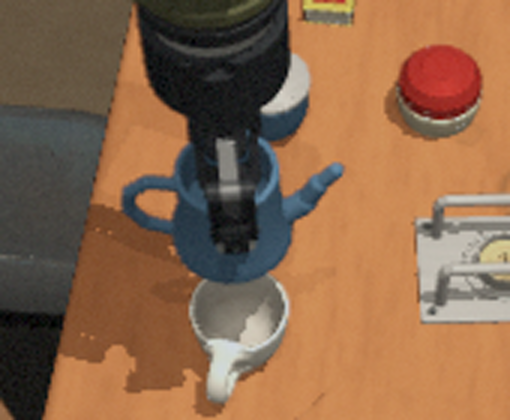

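The pot is lifted clear and upright, the mug remains at crop (240,315), and the infuser sits in the bowl at (283,85). I'll move the pot to the warmer.

play_rows(
  rows=[
    [[0.012,-0.002,0,0,0,0,1],[0.034,-0.007,0,0,0,1,1],[0.058,-0.012,0,0,0,2,1],[0.082,-0.017,0,0,0,3,1],[0.106,-0.022,0,0,0,4,1],[0.13,-0.027,0,0,0,4.5,1],[0.154,-0.032,0,0,0,4.5,1],[0.172,-0.036,0,0,0,4.5,1],[0.181,-0.037,0,0,0,4.5,1],[0.181,-0.037,0,0,0,4.5,1]],
  ],
)

```text
time: 21.2
tcp_pos: [605.5, 21.9, 163.6]
eef_rot: [-0.0, 0.998, 0.066, -0.001]
contact_force: [-1.0, 0.1, -2.4]
width: 59.4
finger_force: 48.9
```

play_rows(
  rows=[
    [[0,0,0.01,0,0,0,1],[0,0,0.022,0,0,0,1],[0,0,0.034,0,0,0,1],[0,0,0.046,0,0,0,1],[0,0,0.055,0,0,0,1],[0,0,0.062,0,0,0,1],[0,0,0.068,0,0,0,1],[0,0,0.068,0,0,0,1]],
  ],
)

```text
time: 22.0
tcp_pos: [604.4, 21.4, 95.8]
eef_rot: [-0.0, 0.998, 0.065, -0.001]
contact_force: [-0.4, 0.2, -2.7]
width: 59.2
finger_force: 49.0
```

Run:
```python
from h import *
st(606,21,81)
a=cam('scene')['image'][160:280,270:410]
cv2.imwrite('pics/c10.png',cv2.resize(a,None,fx=4,fy=4,interpolation=cv2.INTER_CUBIC)[...,::-1])
```

```text
tcp [604.4  21.4  95.8] psi 7.5 w 59.2 t 22.0
shift tool [ 1.6  0.6 14.7]
```

View pics/c10.png

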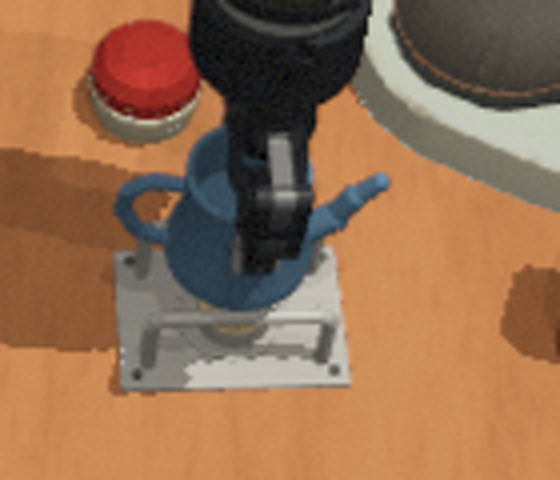

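The pot hovers over the bars, centred at about crop (240,250). I'll lower it to contact.

play_rows(
  rows=[
    [[0.001,0,0.004,0,0,0,1],[0.001,0,0.008,0,0,0,1],[0.001,0,0.011,0,0,0,1],[0.001,0,0.013,0,0,0,1],[0.001,0,0.0145,0,0,0,1],[0.001,0,0.0145,0,0,0,1],[0.001,0,0.0145,0,0,0,1]],
  ],
)

```text
time: 22.75
tcp_pos: [606.0, 21.5, 82.4]
eef_rot: [-0.0, 0.998, 0.065, 0.0]
contact_force: [0.4, 0.2, -2.6]
width: 59.4
finger_force: 49.0
```

play_rows(
  rows=[
    [[0,0,0.001,0,0,0,1],[0,0,0.002,0,0,0,1],[0,0,0.002,0,0,0,1],[0,0,0.002,0,0,0,1]],
  ],
)

```text
time: 23.15
tcp_pos: [606.2, 21.5, 80.8]
eef_rot: [0.0, 0.998, 0.065, 0.0]
contact_force: [-0.8, -0.0, 0.7]
width: 59.4
finger_force: 49.2
```

play_rows(
  rows=[
    [[0,0,0.0005,0,0,0,1],[0,0,0.0005,0,0,0,0.27],[0,0,0.0005,0,0,0,0.2],[0,0,0.0005,0,0,0,0.1],[0,0,0,0,0,0,0],[0,0,0,0,0,0,0],[0,0,-0.015,0,0,0,0],[0,0,-0.04,0,0,0,0],[0,0,-0.08,0,0,0,0],[0,0,-0.12,0,0,0,0]],
  ],
)

```text
time: 24.15
tcp_pos: [605.6, 21.5, 202.2]
eef_rot: [-0.0, 0.998, 0.065, -0.0]
contact_force: [0.3, -0.0, -0.4]
width: 85.4
finger_force: 0.0
```

Run:
```python
from m import *
st(435,-52.5,170)
```

```text
tcp [605.6  21.5 202.2] psi 7.5 w 85.4 t 24.15
shift tool [-178.7   51.2   32.2]
```

play_rows(
  rows=[
    [[-0.03,0.008,0,0,0,-8,0],[-0.06,0.016,0,0,0,-16,0],[-0.09,0.025,0,0,0,-24,0],[-0.12,0.034,0,0,0,-32,0],[-0.15,0.043,0,0,0,-40,0],[-0.175,0.05,0,0,0,-48,0],[-0.1787,0.0512,0,0,0,-56,0],[-0.1787,0.0512,0,0,0,-64,0],[-0.1787,0.0512,0.01,0,0,-72,0],[-0.1787,0.0512,0.02,0,0,-76.5,0]],
  ],
)

```text
time: 25.15
tcp_pos: [436.0, -52.8, 181.9]
eef_rot: [0.001, 0.742, 0.671, 0.001]
contact_force: [0.1, -0.1, -0.1]
width: 85.6
finger_force: 0.0
```

Run:
```python
from m import *
d=cam('scene')
im=d['image'];b=im[190:290,190:290];a=im[180:270,280:370]
o=np.hstack([cv2.resize(x,(400,400),interpolation=cv2.INTER_CUBIC) for x in(a,b)]);cv2.imwrite('pics/c11.png',o[...,::-1])
c=blob(d,(215,230,265,290),lambda h:(h[...,1]<70)&(h[...,2]>80))
h=c[:,0];p=np.array([plane(d,u,v,51)[:2] for u,v in h]);print(cv2.boundingRect(c),p.min(0),p.max(0))
st(435,-52.5,25)
```

```text
(223, 239, 33, 45) [ 403.32033186 -119.41204916] [466.09976136 -22.09026248]
tcp [434.8 -52.5 179.6] psi 84.3 w 85.6 t 25.2
shift tool [ -0.    0.3 154.6]
```

View pics/c11.png

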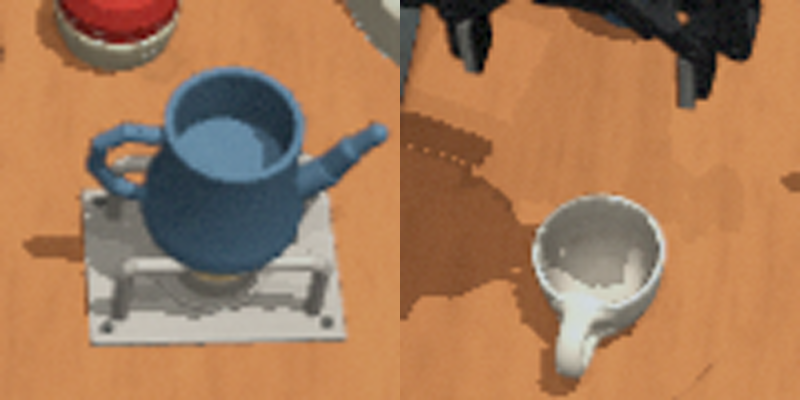

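Pot sits level on the bars over the tealight; mug is upright with rim centre near crop (600,250), measured (434.7, -54). Next I grip the mug.

play_rows(
  rows=[
    [[-0.001,0,0.03,0,0,0,0],[-0.001,0,0.06,0,0,0,0],[-0.001,0,0.09,0,0,0,0],[-0.001,0,0.11,0,0,0,0],[-0.001,0,0.13,0,0,0,0],[-0.001,0,0.145,0,0,0,0],[-0.001,0,0.155,0,0,0,0],[-0.001,0,0.16,0,0,0,0],[-0.001,0,0.16,0,0,0,0.15],[-0.001,0,0.16,0,0,0,0.2]],
  ],
)

```text
time: 26.2
tcp_pos: [436.1, -53.7, 21.2]
eef_rot: [0.001, 0.743, 0.669, 0.0]
contact_force: [0.5, 0.4, -0.1]
width: 68.1
finger_force: 0.0
```

play_rows(
  rows=[
    [[0,0,0,0,0,0,0.25],[0,0,0,0,0,0,0.3],[0,0,0,0,0,0,0.5],[0,0,0,0,0,0,1],[0,0,0,0,0,0,1],[0,0,0,0,0,0,1]],
  ],
  newtons=35,
)

```text
time: 26.8
tcp_pos: [436.1, -53.8, 21.7]
eef_rot: [0.001, 0.743, 0.669, 0.0]
contact_force: [-1.4, 0.9, 4.6]
width: 61.7
finger_force: 37.9
```

play_rows(
  rows=[
    [[0,0,-0.004,0,0,0,1],[0,0,-0.01,0,0,0,1],[0,0,-0.02,0,0,0,1],[0,0,-0.03,0,0,0,1],[0,0,-0.04,0,0,0,1],[0,0,-0.05,0,0,0,1],[0,0,-0.06,0,0,0,1],[0,0,-0.06,0,0,0,1],[0,0,-0.06,0,0,0,1]],
  ],
)

```text
time: 27.7
tcp_pos: [435.5, -53.6, 80.6]
eef_rot: [0.0, 0.743, 0.669, 0.0]
contact_force: [-0.2, 1.0, -0.2]
width: 61.7
finger_force: 38.3
```

Run:
```python
from m import *
st(599.7,-158,82)
d=cam('scene');im=d['image'];a=im[190:350,190:390]
cv2.imwrite('pics/c12.png',cv2.resize(a,None,fx=3,fy=3,interpolation=cv2.INTER_CUBIC)[...,::-1])
```

```text
tcp [435.5 -53.6  80.6] psi 84.0 w 61.7 t 27.7
shift tool [-86.7 174.3  -1.3]
```

View pics/c12.png

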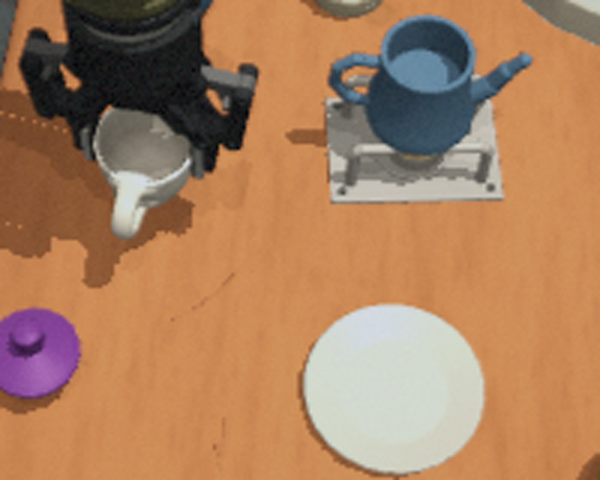

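The mug is held level. I'll carry it to the saucer at crop (394,388).

play_rows(
  rows=[
    [[-0.012,0.012,0,0,0,0,1],[-0.026,0.032,0,0,0,0,1],[-0.04,0.055,0,0,0,0,1],[-0.052,0.08,0,0,0,0,1],[-0.064,0.106,0,0,0,0,1],[-0.076,0.132,0,0,0,0,1],[-0.084,0.155,0,0,0,0,1],[-0.0867,0.17,0,0,0,0,1],[-0.0867,0.1743,0,0,0,0,1],[-0.0867,0.1743,0,0,0,0,1]],
  ],
)

```text
time: 28.75
tcp_pos: [599.2, -157.8, 79.3]
eef_rot: [-0.001, 0.743, 0.669, -0.0]
contact_force: [-0.8, 0.0, -1.1]
width: 61.6
finger_force: 38.4
```

Run:
```python
from m import *
st(599.7,-158,26.7)
```

```text
tcp [ 599.2 -157.8   79.3] psi 84.0 w 61.6 t 28.75
shift tool [-0.2  0.6 52.6]
```

play_rows(
  rows=[
    [[0,0.0005,0.01,0,0,0,1],[0,0.0005,0.02,0,0,0,1],[0,0.0005,0.03,0,0,0,1],[0,0.0005,0.038,0,0,0,1],[0,0.0005,0.044,0,0,0,1],[0,0.0005,0.048,0,0,0,1],[0,0.0005,0.051,0,0,0,1],[0,0.0005,0.051,0,0,0,1],[0,0.0005,0.051,0,0,0,1]],
  ],
)

```text
time: 29.65
tcp_pos: [600.4, -158.2, 29.6]
eef_rot: [0.0, 0.743, 0.669, 0.0]
contact_force: [-0.1, -0.8, -1.3]
width: 61.4
finger_force: 38.4
```

play_rows(
  rows=[
    [[0,0,0.001,0,0,0,1],[0,0,0.002,0,0,0,1],[0,0,0.002,0,0,0,1]],
  ],
)

```text
time: 29.95
tcp_pos: [600.1, -158.1, 27.3]
eef_rot: [0.0, 0.743, 0.669, 0.0]
contact_force: [-0.5, -0.7, -1.4]
width: 61.5
finger_force: 38.4
```

play_rows(
  rows=[
    [[0,0,0.0005,0,0,0,1],[0,0,0.001,0,0,0,1],[0,0,0.0015,0,0,0,1],[0,0,0.0015,0,0,0,1]],
  ],
)

```text
time: 30.35
tcp_pos: [600.2, -158.0, 26.8]
eef_rot: [-0.0, 0.743, 0.669, -0.0]
contact_force: [-3.7, 1.7, 4.7]
width: 61.5
finger_force: 38.9
```

Contact made; releasing and backing away clear of both views.

play_rows(
  rows=[
    [[0,0,0,0,0,0,0.25],[0,0,0,0,0,0,0.15],[0,0,0,0,0,0,0.05],[0,0,0,0,0,0,0],[0,0,0,0,0,0,0],[0,0,-0.015,0,0,0,0],[0,0,-0.05,0,0,0,0],[0,0,-0.09,0,0,0,0],[0,0,-0.13,0,0,0,0],[0,0,-0.17,0,0,0,0]],
  ],
)

```text
time: 31.35
tcp_pos: [600.1, -158.0, 198.8]
eef_rot: [0.001, 0.743, 0.669, 0.0]
contact_force: [-0.1, 0.0, -0.2]
width: 85.2
finger_force: 0.0
```

play_rows(
  rows=[
    [[-0.04,-0.02,0,0,0,0,0],[-0.08,-0.04,0,0,0,0,0],[-0.12,-0.06,0,0,0,0,0],[-0.16,-0.08,0,0,0,0,0],[-0.2,-0.1,0,0,0,0,0],[-0.24,-0.12,0,0,0,0,0],[-0.28,-0.14,0,0,0,0,0],[-0.32,-0.16,0,0,0,0,0],[-0.32,-0.16,0,0,0,0,0],[-0.32,-0.16,0,0,0,0,0]],
  ],
)

```text
time: 32.35
tcp_pos: [407.0, -460.3, 196.8]
eef_rot: [0.0, 0.744, 0.668, 0.0]
contact_force: [-0.1, 0.7, 0.3]
width: 85.3
finger_force: 0.0
```

Run:
```python
from m import *
st()
a=cam('scene')['image'][120:360,180:390];b=cam('top')['image'][150:290,190:390]
o=np.hstack([cv2.resize(a,(400,457),interpolation=cv2.INTER_CUBIC),cv2.copyMakeBorder(cv2.resize(b,(400,280),interpolation=cv2.INTER_CUBIC),0,177,0,0,cv2.BORDER_CONSTANT)]);cv2.imwrite('pics/c13.png',o[...,::-1])
```

```text
tcp [ 407.  -460.3  196.8] psi 83.9 w 85.3 t 32.35
```

View pics/c13.png

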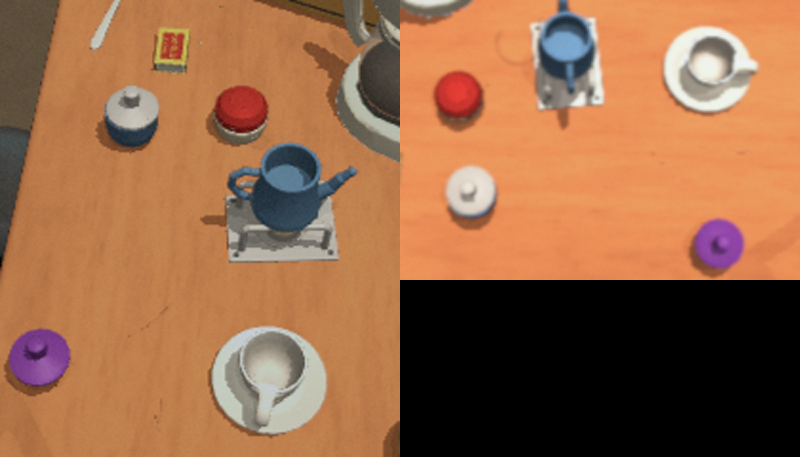

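Everything appears seated: the infuser cap is on the bowl, (131,110); the pot is on the bars, (288,190); and the mug is in the saucer, (272,365). One numeric check before handing in.

Run:
```python
from m import *
d=cam('top');s=cam('scene')
T=lambda x,y:(190+(x-400)/2-.25,150+y/2-.25)
S=lambda x,y:(180+x*.525-.25,120+y*.525-.25)
for n,a,b in (('knob',(131,93),(467,188)),('cap',(131,109),(471,192)),('mugrim',(272,360),(712,60)),('potmouth',(290,168),(567,43))):
    print(n,tri((s,d),(S(*a),T(*b))))
```

```text
knob (array([431.6, 132.3,  77.4]), [0.1, 0.1])
cap (array([430.4, 130.7,  51. ]), [0.2, 0.2])
mugrim (array([ 599. , -157.4,   56.2]), [0.0, 0.0])
potmouth (array([601.4,  21.5, 114.6]), [3.2, 3.2])
```

Every point is within tolerance of its target, so I'm handing in.

```bash
python3 -c "
from rig import env
print(env.close_job())"
```

```text
the job is handed in; nothing more can be done
None
```

The tea set is laid out and handed in at about 32 s: tealight and pot on the warmer, infuser in the drip bowl and mug on the saucer all measured or looked within tolerance, but no verdict was returned.

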